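Blow out the desk fan and snap its guard back on

TASK

The bench fan lies open on its back for cleaning. Take the air duster out of its charging stand (it is already blowing), hold its nozzle steady for two seconds a few centimetres above the hub in the middle of the blades, pointing at it, and stand the duster back in its stand. Then take the wire guard by its raised boss, set it on the fan with its tongue in the notch at the handle, press it down until it snaps in under all three clips, and finish like that, still holding the boss and pressing the guard firmly down; leave everything else on the bench where it is.

Things in the scene. Friction and masses are not known exactly. Their poses are not given: they have to be found in the camera images.
- fan_seat (a point): Centre of the ledge on which the guard's rim seats, 70 mm above the bench. The fan: grey portable desk fan, fixed to the bench, lying on its back; round housing 220 mm across, z up out of the fan, x from the centre to its black carrying handle (reaches 159 mm out); battery foot (66 mm high) on the -x side, 130 mm out.
- fan_ring: The fan's housing ring: the ledge that carries the guard's rim, and the flared collar around it, without the clips. Origin on the bench under the fan's centre, axes as fan_seat.
- fan_notch (a point): Middle of the notch (26 mm wide) in the fan's collar at the handle, for the guard's tongue; 100 mm from the centre along the fan's x, 6 mm above the ledge. The collar around the ledge guides the guard in: inner diameter 195 mm, flaring to 212 mm at its top, 86 mm above the bench.
- fan_clip (a point): Nose of one of the fan's three black spring clips, at 180 degrees about the fan's z; the others are at 60 and 300. Their tips stand 88 mm above the bench. The guard first rests on their slopes some 12 mm above its seat; pressing it takes up to about 8 to 15 N until the rim slips past the noses, some 5 mm above the seat; then the force drops and the clips pull it down onto the rigid ledge.
- fan_hub (a point): Top of the steel nut on the fan's hub (hub 48 mm across), in the middle of the blades, 62 mm above the bench; same axes as fan_seat. Nothing else in the middle of the fan is higher; the collar and clips around it are up to 88 mm high.
- guard_boss (a point): Centre of the guard's raised boss. The guard is a loose round wire grille, 190 mm across, 0.13 kg, lying on the bench rim down. The boss is a grey block 50 mm (x) by 34 mm (y) by 30 mm high, its top 49 mm and this point 34 mm above the rim's underside; the wires around it reach up to 21 mm above the rim's underside. Grip it across its 34 mm (y). x points to the tongue, z up. On the fan, fully home, this point is 34 mm above fan_seat.
- guard_tongue (a point): The guard's locating tongue, 12 mm wide, at its rim: the tip reaches 113 mm from the guard's centre, this point is 100 mm from it.
- duster_mid (a point): Middle of the air duster's gripping part. The duster is a loose upright round tool, 0.3 kg: body 42 mm across and 95 mm long with a flat black cap, black tapering nozzle 60 mm long below it (20 mm across at its root, 10 mm at its tip), 163 mm in all. z points up along its axis; the nozzle's tip is 125 mm below this point and the cap's top 38 mm above it.
- duster_nozzle (a point): Tip of the duster's nozzle; it blows along -z.
- stand: The duster's charging stand, fixed to the bench: a disc 100 mm across with a tube 52 mm across, 28 mm bore, 72 mm high in the middle. Origin at the centre of its underside, z up. The nozzle stands in the bore and the duster's body rests on the tube's rim: nozzle tip 12 mm and duster_mid 137 mm above the bench.
- scissors: steel scissors lying flat, 175 mm long; origin at the pivot, x towards the blade tips. Leave it alone.
- tape: roll of paper tape lying flat, 68 mm across, 24 mm high; origin at the centre of its underside. Leave it alone.
- dish: small aluminium dish with screws, 76 mm across, 22 mm high; origin at the centre of its underside. Leave it alone.
- mug: white mug, 76 mm across, 90 mm high; origin at the centre of its underside. Leave it alone.
- jar: glass jar with a steel cap, 60 mm across, 85 mm high; origin at the centre of its underside. Leave it alone.
- screwdriver: screwdriver lying flat, 190 mm long; origin under its middle, x towards the tip. Leave it alone.
- block: wooden tamping block 100 x 60 x 32 mm; origin at the centre of its underside. Leave it alone.
- tin: sheet-metal counting tin 110 x 90 x 80 mm, full of finished sticks; origin at the centre of its underside. Leave it alone.

How it is judged:
By the outcome, as a careful person would: the job done as asked, in the order asked, and still so for the second after the job is handed in, while the arm keeps its last pose, push and grip.
It also fails if it takes over 67 s, if anything falls off the work surface, if the arm or the gripper's body presses on something with over 40 N, if the wrist force passes 120 N, or if a joint passes its speed limit or range.

ROBOT

A 6-joint arm with a two-finger parallel gripper is mounted at the origin on the work surface. World frame = base frame: x ahead of the robot, y to its left, z up, the work surface at z = 0. Lengths are in mm, angles in rad, forces in N, time in s.
With the tool pointing down it reaches from about 300 to 875 mm from the base axis. Payload 4.2 kg.
Tool frame: the origin (TCP) lies on the front face of the gripper's body, between the roots of the fingers; the fingertips stand 73 mm ahead of it and the grasp point (between the pads) lies 54 mm ahead of it; z points along the fingers, y is the direction in which the jaws open and shut (so a half turn about z gives the same grasp; the last joint's range is limited). The gripper opens to 85 mm and grips with 20 to 120 N. Pads are 22 mm wide; open, the fingers measure 114 mm over their backs; the gripper's body (76 mm by 85 mm) begins 54 mm behind the grasp point. The pads swing forward as they close: fully open they stand 13 mm farther back than shut.
Start: joints at [1.32, 0.32, 1.565, -0, 1.257, -0.02], TCP at [131.534, 559.761, 303.938] pointing down, gripper open.
Joint ranges: [-3.11, 3.11], [-0.84, 2.01], [0.21, 2.61], [-1.34, 4.49], [0.05, 2.63], [-2.56, 2.56]. Speed limits (rad/s): [2.57, 2.57, 3.14, 3.14, 3.14, 3.14].

INTERFACE

Orientations are given as a unit quaternion [w, x, y, z].
In Python, from station import env gives the robot as it stands.
- The arm moves only by the tool servo_tool, never from a script. Its argument "rows" is a list that holds one entry, the list of rows, each a list of 5 numbers: the shift along the tool's x, y, z in units of 60 mm (1.0 is 60 mm), then the turn about the tool's z in units of 6 degrees (1.0 is 6 degrees), then the opening, from 0 (shut) to 1 (fully open). A call has 1 to 12 rows; each row is the pose to reach, as a shift and turn from the pose commanded when the call began, along the tool's axes at that moment; what a row does not reach only later rows make up. A row lasts 1/8 s, in which the tool goes at most 62.5 mm and 10.7 degrees, less where a joint would pass 70% of its speed; a pose out of reach is approached as far as the arm can. A call with a gripper value outside its range is refused whole. The fingers move at their own pace and stop on an object; "force" is the grip in N (left out, the last holds). Time passes only in rows, so rows that repeat a pose let the fingers close. It gives the time, the measured TCP pose, the force and the opening at its end, in the units of the state.
- env.read_state(): the state, without advancing time (a new reading comes with each control period).
- env.snapshot(name): name is "scene" or "top"; returns a dict with "frame" (400x640x3 uint8, red, green, blue), "fx", "fy", "cx", "cy" (pixels), "R" (3x3) and "t" (3): a world point X has camera coordinates R X + t. Camera axes: x right, y down, z forward; pixel columns grow to the right and rows downward; lengths in mm; the calibration is good to about 2 mm. A picture is of the moment at which its call begins. There is no depth.
- env.hand_in(): hands the job in, once; it reports no verdict.
The state is a dict: "time_s": time; "q": joint angles; "qvel": joint speeds; "tau": joint torques, N m; "tcp_pos": TCP position; "eef_rot": TCP orientation; "ft_force": force on the tool from outside, world axes, zero at the start; "moment": the same for the moment, N m; "width": finger opening in mm.
Only numpy, scipy, OpenCV 4.12 (cv2) and the standard library are available. Lean on these libraries where they do the work, as an engineer would, in place of code of your own. Each camera call takes 0.05 s, during which the arm holds its last target. There are 200 camera calls.

## Working session

There is one attempt and no reset: what is moved stays moved. The work goes in short steps, Python scripts to look and compute and a tool call to move; the robot and the scene stay as the last step left them, time stands still between calls to the robot, and variables do not carry over. Pictures are saved under pics/ and viewed, about 8 in all and at most 12, crops included, and the job is handed in when it is done.

Besides the shell and the picture viewer there is one more tool, called after "Request:" as name(argument=value, ...) on one line, values as JSON. servo_tool: Moves the arm, as the interface text tells. Its arguments: {"type":"object","properties":{"rows":{"type":"array"},"force":{"type":"number"}},"required":["rows"]}

```bash
mkdir -p pics
cat > h.py <<'E'
import numpy as np, cv2, sys
from station import env
def snap(n,f):
    s=env.snapshot(n); np.savez('pics/'+f+'.npz',**{k:np.array(v) for k,v in s.items()})
    cv2.imwrite('pics/'+f+'.png',s['frame'][:,:,::-1]); return s
def ray(s,u,v,z):
    R=np.array(s['R']);t=np.array(s['t']); c=-R.T@t
    d=R.T@np.array([(u-s['cx'])/s['fx'],(v-s['cy'])/s['fy'],1]); return c+d*(z-c[2])/d[2]
def proj(s,X):
    p=np.array(s['R'])@np.array(X,float)+np.array(s['t']); return np.array([s['fx']*p[0]/p[2]+s['cx'],s['fy']*p[1]/p[2]+s['cy']])
E
python3 - <<'E'
from h import *
for n in('top','scene'):
    s=snap(n,n+'0'); print(n,s['fx'],s['cx'],s['cy'],-np.array(s['R']).T@s['t'],np.round(s['R'],3).tolist())
st=env.read_state(); print(st)
E
```

```text
top 447.129519250549 322.8622521098851 200.1966392396027 [ 324.63997781    4.35570949 1295.33485108] [[-0.004, -1.0, -0.011], [-0.983, 0.006, -0.184], [0.184, 0.01, -0.983]]
scene 380.9876393272018 317.32030452382884 198.68521117188627 [1193.53726099 -109.09225199  814.15297479] [[0.14, 0.99, 0.0], [0.732, -0.103, -0.673], [-0.666, 0.094, -0.74]]
{'time_s': 0.1, 'q': array([ 1.32001362e+00,  3.20241200e-01,  1.56551748e+00,  4.40015478e-06,
        1.25739433e+00, -2.00219820e-02]), 'qvel': array([-1.41516075e-03,  9.31615381e-05, -5.01364237e-03, -8.16065790e-04,
       -6.65320684e-04, -1.09528052e-04]), 'tau': array([-1.65563297e-04, -4.16410875e+01, -2.34706289e+01, -8.77583147e-05,
        4.76999659e-03, -1.19088406e-05]), 'tcp_pos': array([131.45105947, 559.47305931, 303.1739968 ]), 'eef_rot': array([-1.07388344e-04,  1.15125172e-01,  9.93350686e-01, -7.72752283e-04]), 'ft_force': array([0.62984507, 0.71412858, 0.0145455 ]), 'moment': array([ 0.0061606 ,  0.00492389, -0.02555051]), 'width': 85.54855746860528}
```

View pics/top0.png

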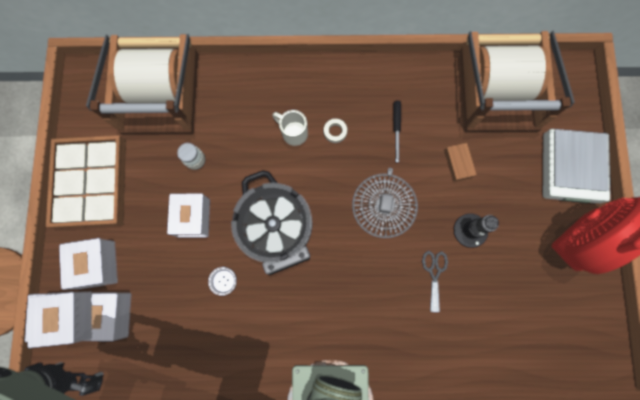

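View pics/scene0.png

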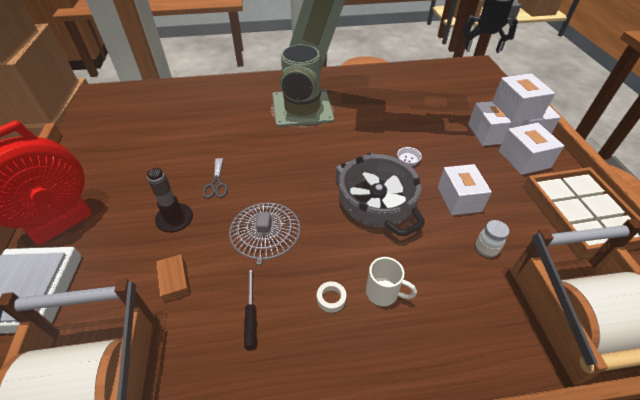

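The top view shows the fan at (271,222) with its handle towards (258,180), the guard at (386,204) with its tongue at (390,172), and the duster's cap at (490,222) over the stand at (473,230). The scene view shows the same layout. Next I'll look at enlarged crops.

Run:
```python
import cv2,numpy as np
a=cv2.imread('pics/top0.png');b=cv2.imread('pics/scene0.png')
def c(im,x,y,w,h):
    o=cv2.resize(im[y:y+h,x:x+w],None,fx=4,fy=4,interpolation=cv2.INTER_CUBIC)
    for i in range(0,w,10):
        cv2.line(o,(i*4,0),(i*4,6 if (x+i)%50 else 16),(0,255,255),1)
    for i in range(0,h,10): cv2.line(o,(0,i*4),(6 if (y+i)%50 else 16,i*4),(0,255,255),1)
    return o
# origins: fan top (220,165); guard top (340,160); duster top(440,200); duster scene (140,160)
r1=np.hstack([c(a,220,160,100,75+0),c(a,340,160,100,75)])
r2=np.hstack([c(a,440,190,100,75),c(b,140,160,100,75)])
cv2.imwrite('pics/m.png',np.vstack([r1,r2]))
```

```text
(no output)
```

View pics/m.png

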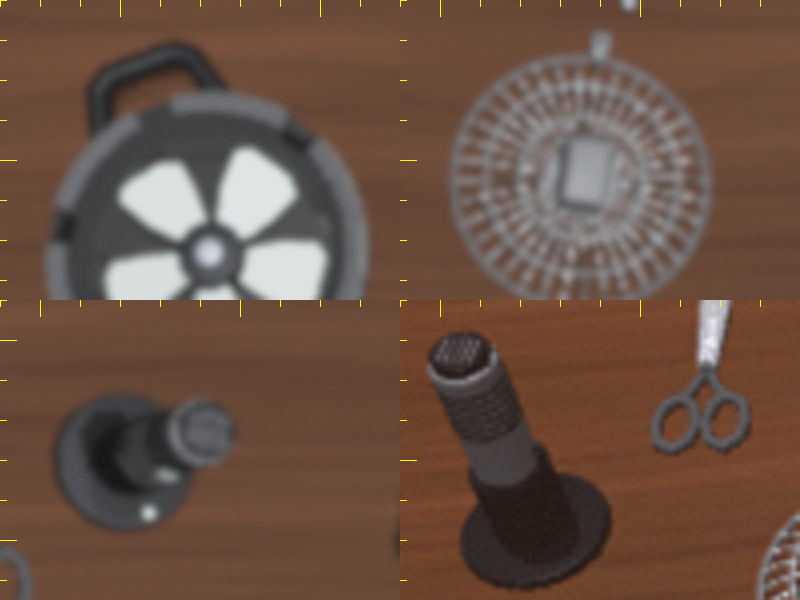

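The crops give these pixel positions:

| Item | View | Pixel |
|---|---|---|
| Hub nut | top | (272.2, 223) |
| Clips | top | (294.2, 193.8) and (236.2, 216.2) |
| Boss top | top | (387.5, 202) |
| Tongue | top | (390.2, 171.3) |
| Cap | top | (491.2, 223.2) |
| Stand disc | top | (471, 230.5) |
| Cap | scene | (155.8, 173.2) |

```bash
cat >> h.py <<'E'
def load(f): return dict(np.load('pics/'+f+'.npz'))
E
python3 - <<'E'
from h import *
t=load('top0');s=load('scene0')
P=lambda n,c,u,v,z:print(n,np.round(ray(c,u,v,z),1))
P('hub',t,272.25,223,62)
P('hub s',s,378,187,62)
P('clip',t,294.25,193.75,87);P('clip',t,236.25,216.25,87);P('notch',t,259.25,187,84)
P('boss',t,387.5,202,49);P('boss s',s,264,218,49);P('tongue',t,390.25,171.25,3);P('tongue s',s,259.5,260,3)
P('cap',t,491.25,223.25,175);P('disc',t,471,230.5,5);P('cap s',s,155.75,173.25,175);P('disc s',s,174.25,217.5,5)
# rim ellipse of fan (top): dark/grey mask vs wood via saturation
for n,c in(('t',t),('s',s)):
    hsv=cv2.cvtColor(c['frame'],cv2.COLOR_RGB2HSV); m=(hsv[...,1]<70).astype(np.uint8)*255
    m=cv2.morphologyEx(m,cv2.MORPH_CLOSE,np.ones((3,3)))
    for k in cv2.findContours(m,cv2.RETR_EXTERNAL,cv2.CHAIN_APPROX_NONE)[0]:
        if cv2.contourArea(k)>300:
            x=cv2.boundingRect(k)
            print(n,x,cv2.contourArea(k),np.round(cv2.fitEllipse(k)[0],1),np.round(cv2.fitEllipse(k)[1],1))
E
```

```text
hub [491.3 157.9  62. ]
hub s [496.3 157.8  62. ]
clip [568.9  95.3  87. ]
clip [507.1 253.7  87. ]
notch [589.3 192.9  84. ]
boss [ 551.1 -166.    49. ]
boss s [ 552.1 -158.1   49. ]
tongue [ 652.3 -183.3    3. ]
tongue s [ 648.7 -178.6    3. ]
cap [ 472.3 -407.6  175. ]
disc [ 473.9 -410.3    5. ]
cap s [ 481.1 -402.3  175. ]
disc s [ 479. -405.    5.]
t (287, 361, 86, 39) 2762.0 [329.9 381.9] [40.4 97.1]
t (0, 330, 104, 70) 3087.0 [ 42.  370.6] [ 70.5 100.8]
t (208, 266, 29, 30) 661.5 [221.9 280.7] [28.5 29.6]
t (422, 251, 26, 62) 767.5 [434.6 275.4] [24.4 63.7]
t (24, 237, 108, 112) 8016.0 [ 78.4 301.3] [ 97.9 122.3]
t (454, 214, 45, 34) 1057.0 [473.9 229. ] [31.9 44.6]
t (166, 193, 44, 45) 1776.0 [187.9 215.3] [47.4 50.3]
t (231, 171, 82, 104) 5921.5 [271.6 223.1] [77.7 99. ]
t (352, 167, 66, 71) 3320.5 [384.6 204.8] [64.8 66.2]
t (177, 142, 28, 28) 541.5 [190.6 155.5] [22.5 30.9]
t (51, 141, 65, 82) 4701.5 [ 83.8 182. ] [69.4 94.3]
t (542, 128, 69, 76) 4726.5 [576.3 165.9] [76.9 83.1]
t (323, 118, 25, 25) 467.5 [335.  129.9] [24.3 24.6]
t (272, 109, 36, 37) 896.0 [291.8 125.6] 
[... 448 characters left out ...]
2, 232, 108, 133) 4958.5 [593.8 293.4] [ 76.1 152.2]
s (475, 220, 35, 38) 849.0 [491.8 238.4] [26.9 40.9]
s (229, 202, 71, 63) 3101.0 [264.2 231. ] [56.7 70.4]
s (537, 174, 94, 72) 3904.5 [582.  211.1] [68.2 92.1]
s (147, 168, 29, 40) 587.5 [160.6 187.9] [17.8 46. ]
s (438, 164, 54, 51) 1976.5 [463.7 189.2] [48.  53.6]
s (203, 158, 25, 41) 424.0 [215.8 181.4] [22.5 40.8]
s (336, 147, 88, 88) 5606.0 [383.4 189.4] [85.  92.7]
s (605, 118, 35, 62) 968.0 [627.4 153.4] [32.2 59.7]
s (585, 71, 55, 82) 1595.0 [614.2 111.9] [ 22.  103.3]
s (462, 0, 156, 175) 15269.0 [532.6  79. ] [139.1 165.5]
s (134, 0, 323, 127) 20839.5 [306.   45.8] [128.6 301.4]
s (70, 0, 72, 84) 2658.0 [102.1  45.3] [65.7 88.7]
```

```bash
cat >> h.py <<'E'
from scipy.spatial.transform import Rotation as Ro
def to(*targets, start=None):
    """units (tool x,y,z; turn) from the present pose to world targets (x,y,z[,heading of jaw axis deg])"""
    st=env.read_state(); q=st['eef_rot']; M=Ro.from_quat([q[1],q[2],q[3],q[0]]).as_matrix()
    p=st['tcp_pos'] if start is None else np.array(start)
    j=np.degrees(np.arctan2(M[1,1],M[0,1]))
    print('t',round(st['time_s'],2),'tcp',np.round(st['tcp_pos'],1),'jaw',round(j,2),'tilt',np.round(M[:,2],3),'F',np.round(st['ft_force'],1),'w',round(st['width'],1),'q',np.round(st['q'],2))
    for T in targets:
        d=M.T@(np.array(T[:3])-p)/60
        print(T,'->',np.round(d,3), '' if len(T)<4 else round(((j-T[3]+90)%180-90)/6,3))
E
python3 -c "
from h import *
to((400,250,304),(476.5,-406,290),start=(131.534,559.761,303.938))"
```

```text
t 0.1 tcp [131.5 559.5 303.2] jaw 76.78 tilt [-0.    -0.002 -1.   ] F [0.6 0.7 0. ] w 85.5 q [ 1.32  0.32  1.57  0.    1.26 -0.02]
(400, 250, 304) -> [-5.537e+00 -4.002e+00  5.000e-03] 
(476.5, -406, 290) -> [ -9.279 -14.354   0.254]
```

Request:
servo_tool(rows=[[[-5.54,-4.0,0,0,1],[-5.54,-4.0,0,0,1],[-5.54,-4.0,0,0,1],[-5.54,-4.0,0,0,1],[-5.54,-4.0,0,0,1],[-5.54,-4.0,0,0,1],[-5.54,-4.0,0,0,1],[-9.28,-14.35,0.25,0,1],[-9.28,-14.35,0.25,0,1],[-9.28,-14.35,0.25,0,1],[-9.28,-14.35,0.25,0,1],[-9.28,-14.35,0.25,0,1]]])

```text
time_s: 1.6
tcp_pos: [436.1, -62.2, 296.7]
eef_rot: [0.0, 0.115, 0.993, 0.0]
ft_force: [1.3, -0.9, -0.3]
width: 85.5
```

```bash
python3 -c "
from h import *
to((476.5,-406,290,76.8))"
```

```text
t 1.6 tcp [436.1 -62.2 296.7] jaw 76.77 tilt [ 0.  0. -1.] F [ 1.3 -0.9 -0.3] w 85.5 q [-0.17  0.11  1.86  0.    1.17 -1.51]
(476.5, -406, 290, 76.8) -> [-1.966 -5.424  0.11 ] -0.004
```

Request:
servo_tool(rows=[[[-1.9,-5.2,0.1,0,1],[-1.9,-5.2,0.1,0,1],[-1.9,-5.2,0.1,0,1],[-1.9,-5.2,0.1,0,1],[-1.9,-5.2,0.1,0,1],[-1.9,-5.2,0.1,0,1],[-1.9,-5.2,0.1,0,1],[-1.9,-5.2,0.1,0,1]]])

```text
time_s: 2.6
tcp_pos: [475.8, -388.4, 290.7]
eef_rot: [-0.0, 0.115, 0.993, 0.001]
ft_force: [-0.5, 0.6, -0.5]
width: 85.5
```

Run:
```python
from h import *
to((476.5,-406,290,76.8),(476.5,-406,192))
a=snap('top','top1')['frame'];b=snap('scene','scene1')['frame']
c=lambda im,x,y:cv2.resize(im[y:y+100,x:x+100],None,fx=4,fy=4,interpolation=cv2.INTER_CUBIC)
cv2.imwrite('pics/d1.png',np.hstack([c(a,440,180),c(b,110,120)])[:,:,::-1])
```

```text
t 2.6 tcp [ 475.8 -388.4  290.7] jaw 76.84 tilt [-0.001  0.001 -1.   ] F [-0.5  0.6 -0.5] w 85.5 q [-0.7   0.39  1.49  0.    1.26 -2.04]
(476.5, -406, 290, 76.8) -> [-0.077 -0.283  0.011] 0.006
(476.5, -406, 192) -> [-0.079 -0.285  1.645]
```

View pics/d1.png

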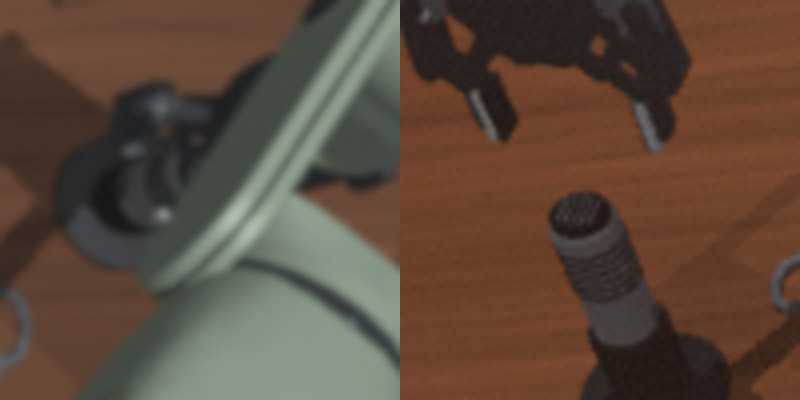

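The crops show the jaws above the duster. In the scene view the fingertips are at about (135,154.5) and (173.7,157), and the cap is at (155.8,173.2).

Run:
```python
from h import *
s=load('scene1')
for z in(228,232): print(ray(s,135,154.5,z),ray(s,173.75,157,z),ray(s,154.4,155.7,z))
print(proj(s,(475.8,-388.4,230)),proj(s,(476.5,-406,175)))
```

```text
[ 468.83074599 -434.72440182  228.        ] [ 490.35801314 -344.55476508  228.        ] [ 479.45826167 -389.45826598  228.        ]
[ 473.77625712 -432.50223686  232.        ] [ 495.15661881 -342.94793189  232.        ] [ 484.33124897 -387.54500424  232.        ]
[154.82625558 153.96947727] [154.45712938 172.08539321]
```

Request:
servo_tool(rows=[[[-0.06,-0.245,0,0,1],[-0.06,-0.245,0.4,0,1],[-0.06,-0.245,1.2,0,1],[-0.06,-0.245,1.68,0,1],[-0.06,-0.245,1.68,0,1],[-0.06,-0.245,1.68,0,0.3],[-0.06,-0.245,1.68,0,0.3],[-0.06,-0.245,1.68,0,0.3],[-0.06,-0.245,1.68,0,0.3],[-0.06,-0.245,1.68,0,0.3]]], force=70)

```text
time_s: 3.95
tcp_pos: [476.7, -406.3, 192.0]
eef_rot: [0.002, 0.115, 0.993, -0.002]
ft_force: [-1.0, -2.2, 5.9]
width: 40.8
```

Request:
servo_tool(rows=[[[0,0,0,0,0],[0,0,0,0,0],[0,0,-0.3,0,0],[0,0,-1.0,0,0],[0,0,-1.9,0,0],[0,0,-1.9,0,0]]])

```text
time_s: 4.7
tcp_pos: [477.3, -405.9, 308.5]
eef_rot: [0.004, 0.115, 0.993, -0.002]
ft_force: [-0.2, -0.2, -3.6]
width: 40.9
```

Run:
```python
from h import *
to((493,158,310),(493,158,276),(400,-100,310))
b=snap('scene','scene2')['frame']
c=lambda im,x,y:cv2.resize(im[y:y+120,x:x+120],None,fx=4,fy=4,interpolation=cv2.INTER_CUBIC)
cv2.imwrite('pics/d2.png',c(b,100,110)[:,:,::-1])
```

```text
t 4.7 tcp [ 477.3 -405.9  308.5] jaw 76.78 tilt [ 0.007 -0.005 -1.   ] F [-0.2 -0.2 -3.6] w 40.9 q [-0.72  0.4   1.44  0.    1.3  -2.06]
(493, 158, 310) -> [ 1.894  9.209 -0.075] 
(493, 158, 276) -> [1.898 9.211 0.492] 
(400, -100, 310) -> [ 2.419  4.668 -0.062]
```

View pics/d2.png

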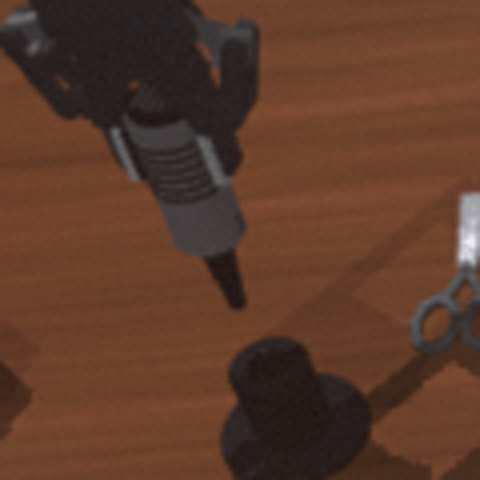

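The duster is lifted clear of the stand and hangs straight, with its tip at about (160,187).

Request:
servo_tool(rows=[[[0.5,0.8,-0.5,0,0],[1.0,1.7,-0.5,0,0],[1.6,2.6,-0.5,0,0],[2.1,3.5,-0.5,0,0],[2.25,4.4,-0.5,0,0],[2.2,5.3,-0.5,0,0],[2.1,6.2,-0.4,0,0],[2.0,7.1,-0.3,0,0],[1.95,8.0,-0.2,0,0],[1.88,8.8,-0.1,0,0],[1.88,9.2,0,0,0],[1.88,9.2,0,0,0]]])

```text
time_s: 6.25
tcp_pos: [491.4, 159.1, 300.8]
eef_rot: [-0.003, 0.114, 0.994, -0.001]
ft_force: [-0.1, 0.1, -4.7]
width: 40.8
```

Request:
servo_tool(rows=[[[0,0,0,0,0],[0,0,0,0,0],[0,0,0.2,0,0],[0,0,0.2,0,0]]])

```text
time_s: 6.75
tcp_pos: [491.8, 157.3, 290.8]
eef_rot: [-0.001, 0.116, 0.993, -0.001]
ft_force: [0.0, 0.0, -3.7]
width: 40.8
```

Run:
```python
from h import *
to((494,158,276))
b=snap('scene','scene3');a=snap('top','top3')
st=env.read_state()['tcp_pos']
print('pred tip',proj(b,st-[0,0,179]),proj(b,(494,158,62)))
c=lambda im,x,y:cv2.resize(im[y:y+100,x:x+100],None,fx=4,fy=4,interpolation=cv2.INTER_CUBIC)
cv2.imwrite('pics/d3.png',np.hstack([c(b['frame'],330,120),c(a['frame'],220,160)])[:,:,::-1])
```

```text
t 6.75 tcp [491.8 157.3 290.8] jaw 76.73 tilt [-0.003 -0.001 -1.   ] F [ 0.   0.  -3.7] w 40.8 q [ 0.29  0.24  1.72  0.    1.19 -1.05]
(494, 158, 276) -> [-0.034  0.02   0.246] 
pred tip [379.86638962 172.64889646] [377.87317983 186.38589821]
```

View pics/d3.png

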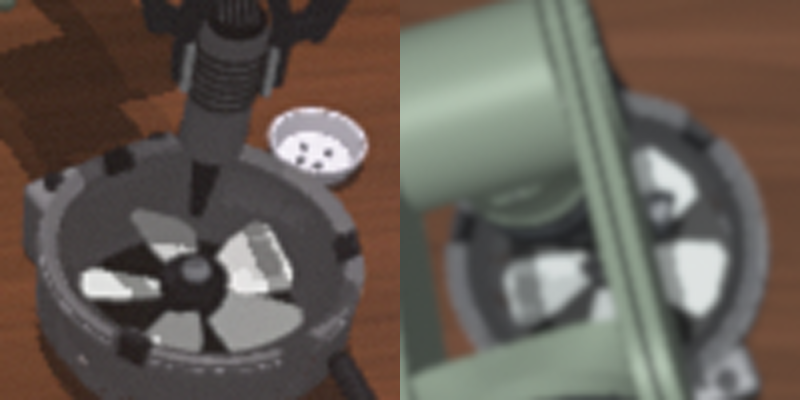

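The scene view shows the nozzle tip at (380,173.7), 1 px from the predicted position. The nut is at (378.7,187), so the hub is at about (494,158). I'll lower the nozzle and hold.

Request:
servo_tool(rows=[[[-0.03,0.02,0.2,0,0],[-0.03,0.02,0.3,0,0],[-0.03,0.02,0.3,0,0],[-0.03,0.02,0.3,0,0],[-0.03,0.02,0.3,0,0],[-0.03,0.02,0.3,0,0],[-0.03,0.02,0.3,0,0],[-0.03,0.02,0.3,0,0],[-0.03,0.02,0.3,0,0],[-0.03,0.02,0.3,0,0],[-0.03,0.02,0.3,0,0],[-0.03,0.02,0.3,0,0]]])

```text
time_s: 8.35
tcp_pos: [494.6, 158.7, 274.0]
eef_rot: [0.0, 0.115, 0.993, 0.0]
ft_force: [0.2, 0.3, -2.9]
width: 40.8
```

Request:
servo_tool(rows=[[[0,0,0,0,0],[0,0,0,0,0],[0,0,0,0,0],[0,0,0,0,0],[0,0,0,0,0],[0,0,0,0,0],[0,0,0,0,0],[0,0,0,0,0],[0,0,0,0,0],[0,0,0,0,0],[0,0,0,0,0],[0,0,0,0,0]]])

```text
time_s: 9.85
tcp_pos: [494.6, 158.8, 274.0]
eef_rot: [0.0, 0.115, 0.993, 0.0]
ft_force: [1.4, 0.1, -3.8]
width: 40.7
```

Run:
```python
from h import *
to((400,-150,330),(477,-405.5,308),(477,-405.5,210))
b=snap('scene','scene4')
```

```text
t 9.85 tcp [494.6 158.8 274. ] jaw 76.77 tilt [ 0.  0. -1.] F [ 1.4  0.1 -3.8] w 40.7 q [ 0.29  0.25  1.74  0.    1.15 -1.05]
(400, -150, 330) -> [ 0.358 -5.37  -0.934] 
(477, -405.5, 308) -> [-1.866 -9.222 -0.567] 
(477, -405.5, 210) -> [-1.866 -9.222  1.066]
```

Request:
servo_tool(rows=[[[0,0,0,0,0],[0,0,-0.5,0,0],[0.1,-1.0,-0.9,0,0],[0.2,-1.9,-0.9,0,0],[0.3,-2.8,-0.9,0,0],[0.35,-3.7,-0.9,0,0],[0.35,-4.6,-0.9,0,0],[0.35,-5.4,-0.9,0,0],[-0.1,-6.1,-0.9,0,0],[-0.6,-6.9,-0.8,0,0],[-1.1,-7.7,-0.7,0,0],[-1.5,-8.5,-0.6,0,0]]])

```text
time_s: 11.4
tcp_pos: [466.1, -360.2, 309.6]
eef_rot: [0.0, 0.115, 0.993, 0.0]
ft_force: [-0.6, -0.1, -3.1]
width: 40.5
```

Request:
servo_tool(rows=[[[-0.37,-0.72,0,0,0],[-0.37,-0.72,0,0,0],[-0.37,-0.72,0,0,0],[-0.37,-0.72,0,0,0]]])

```text
time_s: 11.9
tcp_pos: [477.2, -404.4, 310.2]
eef_rot: [-0.0, 0.115, 0.993, 0.0]
ft_force: [0.0, -0.0, -3.6]
width: 40.9
```

Run:
```python
from h import *
to((476.7,-405.5,308),(476.7,-405.5,215),(476.7,-405.5,191.5))
b=snap('scene','scene5'); a=load('scene2')
c=lambda im,x,y:cv2.resize(im[y:y+100,x:x+100],None,fx=4,fy=4,interpolation=cv2.INTER_CUBIC)
cv2.imwrite('pics/d5.png',np.hstack([c(a['frame'],100,130),c(b['frame'],100,130)])[:,:,::-1])
```

```text
t 11.9 tcp [ 477.2 -404.4  310.2] jaw 76.83 tilt [-0.  0. -1.] F [ 0.  -0.  -3.6] w 40.9 q [-0.72  0.4   1.43  0.    1.31 -2.06]
(476.7, -405.5, 308) -> [ 0.003 -0.02   0.037] 
(476.7, -405.5, 215) -> [ 0.003 -0.021  1.587] 
(476.7, -405.5, 191.5) -> [ 0.003 -0.021  1.979]
```

View pics/d5.png

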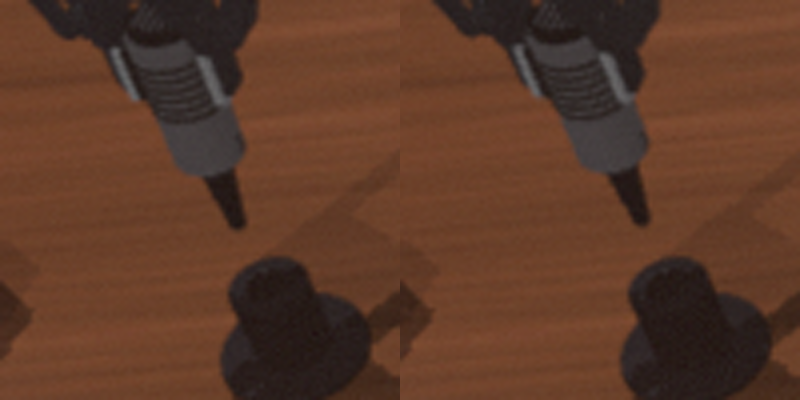

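The duster has not shifted in the grip: left and right crops match, with the tip about 1.5 mm to one side. I'll lower it into the stand.

Request:
servo_tool(rows=[[[0,-0.02,0,0,0],[0,-0.02,0.5,0,0],[0,-0.02,1.0,0,0],[0,-0.02,1.4,0,0],[0,-0.02,1.7,0,0],[0,-0.02,1.85,0,0],[0,-0.02,1.93,0,0],[0,-0.02,1.96,0,0],[0,-0.02,1.96,0,0]]])

```text
time_s: 13.08
tcp_pos: [477.2, -406.8, 192.9]
eef_rot: [0.0, 0.115, 0.993, -0.0]
ft_force: [-1.0, 0.3, -3.8]
width: 40.6
```

Request:
servo_tool(rows=[[[0,0,0.02,0,0],[0,0,0.03,0,0],[0,0,0.03,0,0]]])

```text
time_s: 13.45
tcp_pos: [477.3, -406.9, 192.0]
eef_rot: [0.001, 0.115, 0.993, -0.001]
ft_force: [-1.2, 0.9, 6.1]
width: 41.2
```

Request:
servo_tool(rows=[[[0,0,0,0,0.7],[0,0,0,0,1],[0,0,0,0,1],[0,0,0,0,1],[0,0,0,0,1],[0,0,-0.5,0,1],[0,0,-1.2,0,1],[0,0,-1.7,0,1],[0,0,-1.7,0,1]]])

```text
time_s: 14.58
tcp_pos: [477.7, -407.3, 295.4]
eef_rot: [0.002, 0.115, 0.993, -0.002]
ft_force: [-0.5, -0.3, 0.6]
width: 85.3
```

Run:
```python
from h import *
to((551,-162.5,250,79.3),(551,-162.5,160,79.3))
```

```text
t 14.57 tcp [ 477.7 -407.3  295.4] jaw 76.77 tilt [ 0.005 -0.004 -1.   ] F [-0.5 -0.3  0.6] w 85.3 q [-0.72  0.41  1.45  0.    1.28 -2.06]
(551, -162.5, 250, 79.3) -> [-0.251  4.252  0.746] -0.421
(551, -162.5, 160, 79.3) -> [-0.243  4.257  2.246] -0.421
```

Request:
servo_tool(rows=[[[-0.05,0.7,0,0,1],[-0.1,1.6,0,-0.2,1],[-0.15,2.5,0.2,-0.4,1],[-0.2,3.3,0.7,-0.42,1],[-0.25,4.0,1.3,-0.42,1],[-0.25,4.25,1.9,-0.42,1],[-0.25,4.25,2.25,-0.42,1],[-0.25,4.25,2.25,-0.42,1],[-0.25,4.25,2.25,-0.42,1]]])

```text
time_s: 15.7
tcp_pos: [550.1, -162.1, 157.8]
eef_rot: [0.0, 0.093, 0.996, -0.0]
ft_force: [-0.9, 0.1, -0.1]
width: 85.5
```

Run:
```python
from h import *
to((551,-162.5,160,79.3))
b=snap('scene','scene6');a=snap('top','top6')
c=lambda im,x,y:cv2.resize(im[y:y+100,x:x+100],None,fx=4,fy=4,interpolation=cv2.INTER_CUBIC)
cv2.imwrite('pics/d6.png',np.vstack([np.hstack([c(b['frame'],220,170),c(a['frame'],340,140)]),np.hstack([c(b['frame'],120,140)[:200],c(a['frame'],440,190)[:200]])])[:,:,::-1])
```

```text
t 15.7 tcp [ 550.1 -162.1  157.8] jaw 79.28 tilt [ 0. -0. -1.] F [-0.9  0.1 -0.1] w 85.5 q [-0.31  0.45  1.77  0.    0.93 -1.69]
(551, -162.5, 160, 79.3) -> [-0.016 -0.004 -0.036] -0.003
```

View pics/d6.png

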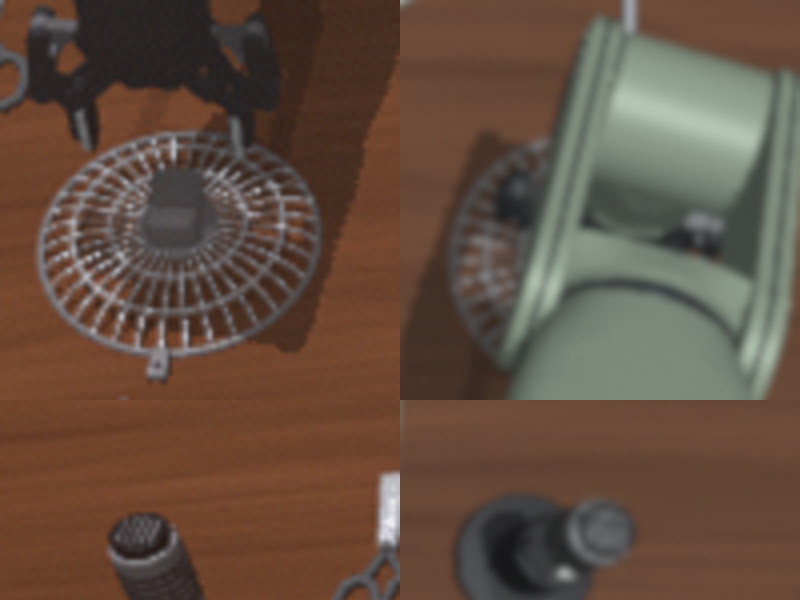

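The duster stands in its stand again: cap at (154.5,173.5) in the scene view and (491,223) in the top view, as before. The fingertips are at (242,207.5) and (280.5,208.2), and the boss top at about (264.2,217.5).

Run:
```python
from h import *
s=load('scene6')
for z in (96,100): print(ray(s,242,207.5,z),ray(s,280.5,208.2,z))
print(ray(s,264.25,217.5,49), proj(s,(550.1,-162.1,98)),proj(s,(551,-162,49)))
# expected tips along jaws
for k in(-1,1): print(proj(s,np.array([550.1,-162.1,98])+k*46*np.array([np.cos(np.radians(79.3)),np.sin(np.radians(79.3)),0])))
```

```text
[ 549.83708061 -207.89052716   96.        ] [ 565.56469716 -112.92664764   96.        ]
[ 553.42239017 -207.34023618  100.        ] [ 569.06240635 -112.90529065  100.        ]
[ 550.48685464 -157.3938409    49.        ] [260.34223617 205.12425582] [262.47925114 217.84282652]
[242.09428467 204.481875  ]
[278.64505246 205.76856803]
```

Request:
servo_tool(rows=[[[0,0.03,0.4,0,1],[0,0.03,0.8,0,1],[0,0.03,1.03,0,1],[0,0.03,1.03,0,1],[0,0.03,1.03,0,0.2],[0,0.03,1.03,0,0.2],[0,0.03,1.03,0,0.2],[0,0.03,1.03,0,0],[0,0.03,1.03,0,0],[0,0.03,1.03,0,0]]], force=110)

```text
time_s: 17.05
tcp_pos: [550.9, -160.2, 96.9]
eef_rot: [0.001, 0.093, 0.996, -0.0]
ft_force: [-0.3, 0.4, 5.6]
width: 32.2
```

Request:
servo_tool(rows=[[[0,0,-0.1,0,0],[0,0,-0.5,0,0],[0,0,-1.2,0,0],[0,0,-2.1,0,0],[0,0,-2.1,0,0],[0,0,-2.1,0,0]]])

```text
time_s: 17.8
tcp_pos: [549.6, -159.8, 221.2]
eef_rot: [-0.001, 0.093, 0.996, 0.0]
ft_force: [-0.9, -0.5, -2.1]
width: 32.1
```

Run:
```python
from h import *
to((494,158.5,222,110.5))
b=snap('scene','scene7')
c=lambda im,x,y:cv2.resize(im[y:y+120,x:x+150],None,fx=4,fy=4,interpolation=cv2.INTER_CUBIC)
cv2.imwrite('pics/d7.png',c(b['frame'],190,120)[:,:,::-1])
```

```text
t 17.8 tcp [ 549.6 -159.8  221.2] jaw 79.29 tilt [-0.001  0.001 -1.   ] F [-0.9 -0.5 -2.1] w 32.1 q [-0.3   0.38  1.69  0.    1.07 -1.69]
(494, 158.5, 222, 110.5) -> [ 1.896  5.041 -0.009] -5.201
```

View pics/d7.png

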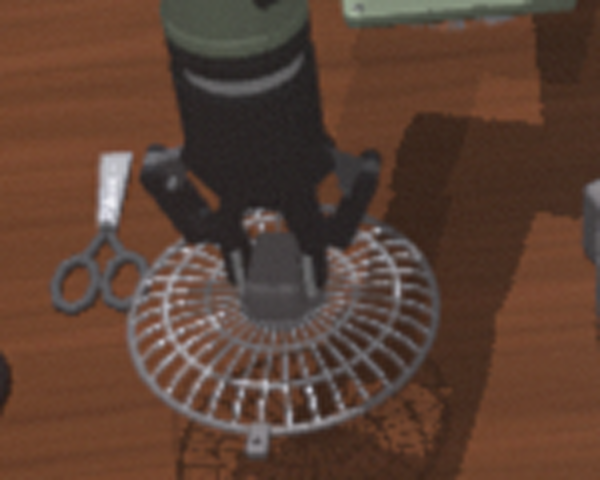

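The guard is held level. Its rim runs from column 222 to 299.5 with the lowest point at row 228, and the tongue is at about (254.5,229).

Run:
```python
from h import *
s=load('scene7')
for c in((549.6,-159.8),(547,-159.8)):
    a=np.radians(np.arange(0,360,1)); P=np.array([proj(s,(c[0]+95*np.cos(t),c[1]+95*np.sin(t),127)) for t in a])
    print(c,P[:,0].min(),P[:,0].max(),P[:,1].max(),P[:,1].min())
    for y in(-12,-10.7,-9):
        r=np.radians(y);print(y,proj(s,(c[0]+100*np.cos(r),c[1]+100*np.sin(r),127)),proj(s,(c[0]+113*np.cos(r),c[1]+113*np.sin(r),127)))
print(ray(s,254.5,229,127))
```

```text
(549.6, -159.8) 220.5953434278738 298.8010207725354 227.75019562857366 170.28745202690698
-12 [252.47886938 229.40782378] [251.41889748 233.98693269]
-10.7 [253.46953941 229.45375344] [252.54965203 234.03989359]
-9 [254.77061846 229.48669618] [254.03480913 234.07787847]
(547, -159.8) 220.62681122258644 298.68738101137956 226.85874330179243 169.609905476838
-12 [252.44867283 228.5097653 ] [251.39053304 233.07050308]
-10.7 [253.43736049 228.55551218] [252.5190021  233.12325105]
-9 [254.73583751 228.58832412] [254.00115892 233.16108357]
[ 646.88160299 -176.01025422  127.        ]
```

Request:
servo_tool(rows=[[[0.2,0.5,0,-0.4,0],[0.5,1.3,0,-1.1,0],[0.8,2.1,0,-1.9,0],[1.1,2.9,0,-2.8,0],[1.4,3.7,0,-3.7,0],[1.65,4.4,0,-4.5,0],[1.85,4.9,0,-5.1,0],[1.9,5.04,0,-5.2,0],[1.9,5.04,0,-5.2,0],[1.9,5.04,0,-5.2,0],[1.9,5.04,0.25,-5.2,0],[1.9,5.04,0.25,-5.2,0]]])

```text
time_s: 19.35
tcp_pos: [493.6, 157.3, 205.1]
eef_rot: [-0.002, -0.177, 0.984, -0.0]
ft_force: [-0.0, 0.2, -1.2]
width: 32.0
```

Run:
```python
from h import *
to((494,158.5,222,110.5))
b=snap('scene','scene8');a=snap('top','top8')
c=lambda im,x,y:cv2.resize(im[y:y+110,x:x+100],None,fx=4,fy=4,interpolation=cv2.INTER_CUBIC)
cv2.imwrite('pics/d8.png',np.hstack([c(b['frame'],330,130),c(a['frame'],220,160)])[:,:,::-1])
```

```text
t 19.35 tcp [493.6 157.3 205.1] jaw 110.42 tilt [-0.004 -0.001 -1.   ] F [-0.   0.2 -1.2] w 32.0 q [ 0.29  0.32  1.84 -0.    0.99 -1.64]
(494, 158.5, 222, 110.5) -> [-0.012  0.016 -0.281] -0.013
```

View pics/d8.png

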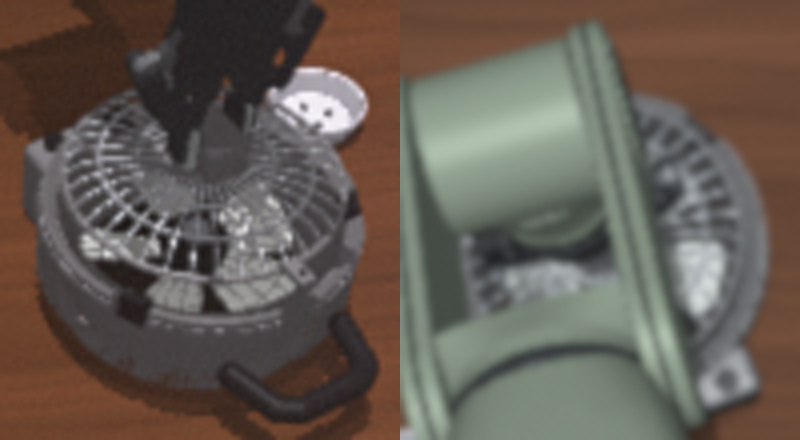

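The tongue is at about (406,197), in line with the gap in the collar by the handle, and the rim is level and central over the ring. I'll check the fan's centre and yaw once more by numbers, using the clips seen in the earlier scene view at (363.2,206.7) and (416.2,181.2).

Run:
```python
from h import *
s=load('scene3')
for u,v in((363.25,206.75),(416.25,181.25)):
    d=ray(s,u,v,85)-np.array([496.5,158.5,85]); print(d,np.hypot(*d[:2]),np.degrees(np.arctan2(d[1],d[0])))
c=np.array([494,158.5])
for a in(80.5,-39.5,200.5): r=np.radians(a);print(a,proj(s,(*(c+103*np.array([np.cos(r),np.sin(r)])),86)))
# handle (black) in scene0: mask, convert to directions at z~60
for n in('scene0','top0'):
    f=load(n); hsv=cv2.cvtColor(f['frame'],cv2.COLOR_RGB2HSV)
    m=(hsv[...,2]<60).astype(np.uint8)
    ys,xs=np.nonzero(m); P=np.array([ray(f,x,y,50) for x,y in zip(xs,ys)]); d=P[:,:2]-c
    k=(np.hypot(*d.T)>118)&(np.hypot(*d.T)<165)&(d[:,0]>40)
    print(n,k.sum(),np.degrees(np.arctan2(*d[k].mean(0)[::-1])),np.hypot(*d[k].T).max())
s=load('scene8'); t=np.radians(20.5)
print('tongue pred',proj(s,(493.6+100*np.cos(t),157.3+100*np.sin(t),109)), 'obs',330+305/4,130+268/4)
```

```text
[ 83.9240806 -63.1200664   0.       ] 105.01139979125371 -36.947159328372706
[14.52710466 98.68136125  0.        ] 99.7449137945187 81.62550978326642
80.5 [417.35798111 180.87442327]
-39.5 [361.7644917  204.55580722]
200.5 [358.46409911 157.83458665]
scene0 293 19.433144779361474 164.95426784480856
top0 160 20.838231411585603 152.6353121734935
tongue pred [402.6034214  198.41332256] obs 406.25 197.0
```

Run:
```python
from h import *
s=load('scene8'); s0=load('scene0')
b=ray(s,406.25,197,109)[:2]-[493.6,157.3]; print('tongue raw',b,np.degrees(np.arctan2(b[1]-1,b[0]-2)))
for a in(18,20.5,23,25):
    t=np.radians(a); print(a,'notch z86',proj(s,(494+104*np.cos(t),158.5+104*np.sin(t),86)),'z76',proj(s,(494+100*np.cos(t),158.5+100*np.sin(t),76)),'tongue',proj(s,(493.6+106*np.cos(t),157.3+106*np.sin(t),109)))
c=lambda im:cv2.resize(im[180:240,380:430],None,fx=8,fy=8,interpolation=cv2.INTER_CUBIC)
cv2.imwrite('pics/d9.png',np.hstack([c(s['frame']),c(s0['frame'])])[:,:,::-1])
```

```text
tongue raw [90.29163614 45.4814183 ] 26.739013084941952
18 notch z86 [401.10127755 206.21133028] z76 [399.57394789 207.7232849 ] tongue [402.55116293 200.60678566]
20.5 notch z86 [402.5664967  205.59528978] z76 [400.97085623 207.13476783] tongue [404.07073113 199.97539618]
23 notch z86 [403.97987495 204.92973474] z76 [402.31879017 206.49885652] tongue [405.53610346 199.2933371 ]
25 notch z86 [405.0712671 204.3628012] z76 [403.35998922 205.95709882] tongue [406.66731677 198.71240959]
```

View pics/d9.png

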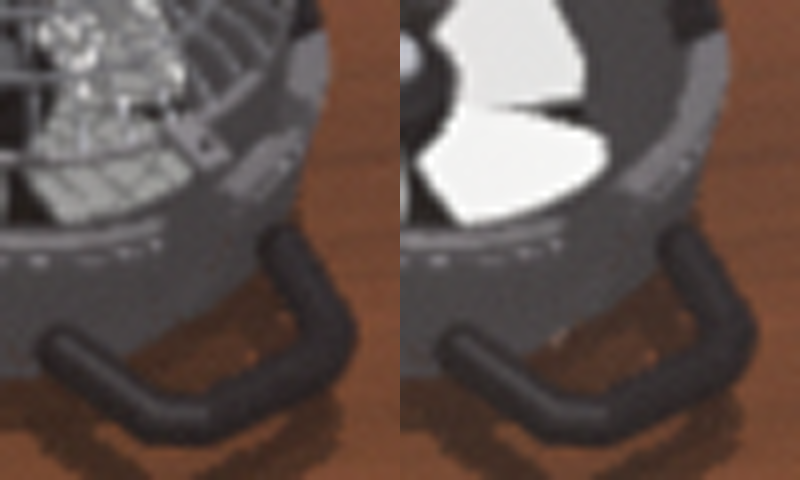

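Against the earlier view, the notch spans (400.6,208.7) to (408.1,203.7), and the tongue tip at (407,199.7) lines up with its middle within about 2 mm. The notch leaves ±7 mm, so I'll lower.

Request:
servo_tool(rows=[[[-0.01,0.02,0.1,0,0],[-0.01,0.02,0.25,0,0],[-0.01,0.02,0.37,0,0],[-0.01,0.02,0.37,0,0],[-0.01,0.02,0.45,0,0],[-0.01,0.02,0.45,0,0],[-0.01,0.02,0.45,0,0]]], force=120)

```text
time_s: 20.32
tcp_pos: [494.6, 159.7, 179.9]
eef_rot: [0.0, -0.178, 0.984, 0.0]
ft_force: [-1.2, 1.7, -0.3]
width: 31.9
```

Request:
servo_tool(rows=[[[0,0,0.05,0,0],[0,0,0.05,0,0],[0,0,0.1,0,0],[0,0,0.1,0,0]]])

```text
time_s: 20.82
tcp_pos: [494.7, 159.7, 174.5]
eef_rot: [0.001, -0.178, 0.984, 0.0]
ft_force: [-2.7, 0.4, 6.8]
width: 31.9
```

Request:
servo_tool(rows=[[[0,0,0.04,0,0],[0,0,0.04,0,0],[0,0,0.08,0,0],[0,0,0.08,0,0]]])

```text
time_s: 21.32
tcp_pos: [493.6, 159.4, 168.8]
eef_rot: [-0.001, -0.178, 0.984, -0.0]
ft_force: [-1.4, 0.6, -2.0]
width: 32.1
```

The force rose to about 7 N and then dropped, so the rim has passed the clips. I'll keep pressing onto the ledge.

Request:
servo_tool(rows=[[[0,0,0.04,0,0],[0,0,0.04,0,0],[0,0,0.08,0,0],[0,0,0.08,0,0]]])

```text
time_s: 21.82
tcp_pos: [494.1, 159.4, 166.9]
eef_rot: [-0.0, -0.178, 0.984, -0.0]
ft_force: [-9.2, -1.8, 24.0]
width: 31.6
```

Request:
servo_tool(rows=[[[0,0,0.01,0,0],[0,0,0.01,0,0],[0,0,0.01,0,0],[0,0,0.01,0,0]]])

```text
time_s: 22.32
tcp_pos: [494.1, 159.4, 166.9]
eef_rot: [0.0, -0.178, 0.984, -0.0]
ft_force: [-11.1, -3.4, 28.3]
width: 31.5
```

Run:
```python
from h import *
to((494,158.5,167,110.5))
print(env.read_state()['moment'])
b=snap('scene','scene9');a=snap('top','top9')
c=lambda im,x,y,w,h,f:cv2.resize(im[y:y+h,x:x+w],None,fx=f,fy=f,interpolation=cv2.INTER_CUBIC)
t=np.hstack([c(b['frame'],328,140,100,100,4),c(a['frame'],228,175,100,100,4)])
u=cv2.resize(b['frame'],(320,200),interpolation=cv2.INTER_AREA);v=cv2.resize(a['frame'],(320,200),interpolation=cv2.INTER_AREA)
cv2.imwrite('pics/d10.png',np.vstack([t,np.hstack([u,np.zeros((200,160,3),np.uint8),v])])[:,:,::-1])
# rim extremes predicted, seated
al=np.radians(np.arange(360));c0=(494,158.5)
for z in(72,78):
    P=np.array([proj(b,(c0[0]+95*np.cos(k),c0[1]+95*np.sin(k),z)) for k in al]); print(z,(P.min(0)-[328,140])*4,(P.max(0)-[328,140])*4)
```

```text
t 22.32 tcp [494.1 159.4 166.9] jaw 110.49 tilt [ 0. -0. -1.] F [-11.1  -3.4  28.3] w 31.5 q [ 0.29  0.36  1.89 -0.    0.89 -1.64]
(494, 158.5, 167, 110.5) -> [ 0.007 -0.014 -0.002] -0.001
[-0.40479854  1.68362273 -0.014058  ]
72 [62.61691509 81.72307571] [343.0983835  281.05083393]
78 [63.06843623 75.51072268] [344.77092134 274.93145239]
```

View pics/d10.png

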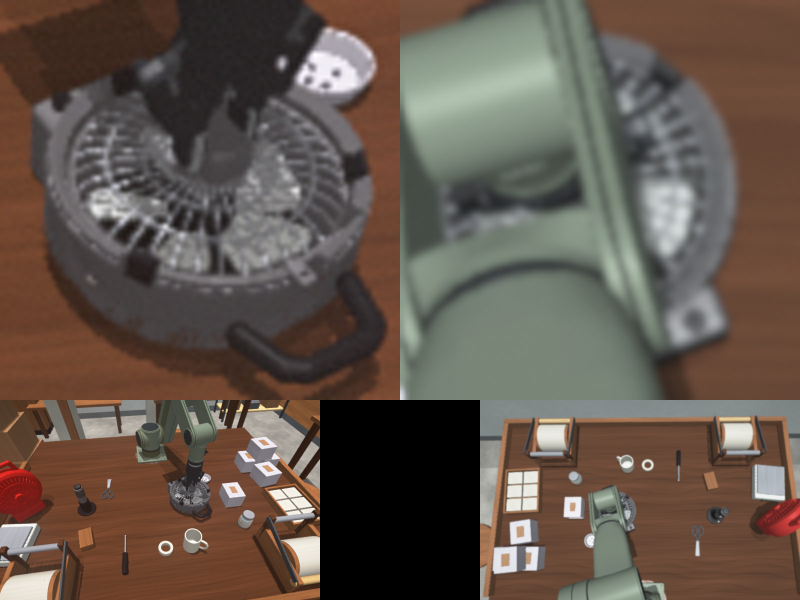

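The last picture shows the guard inside the collar, with the tongue in the notch at about (300,270) in the crop and the duster back in its stand. I'll ease the sideways load a little while keeping the downward press.

Request:
servo_tool(rows=[[[0.02,0.01,0.0,0,0],[0.02,0.01,0.0,0,0],[0.02,0.01,0.0,0,0],[0.02,0.01,0.0,0,0]]])

```text
time_s: 22.92
tcp_pos: [493.9, 159.4, 166.9]
eef_rot: [0.001, -0.178, 0.984, -0.0]
ft_force: [-7.5, -3.1, 25.4]
width: 31.6
```

Run:
```python
from h import *
a=load('scene0')['frame'].astype(int);b=load('scene9')['frame'].astype(int)
for n,(x,y,w,h) in dict(mug=(360,250,60,60),tape=(312,276,40,40),jar=(470,215,45,45),driver=(240,265,20,85),block=(150,250,45,55),duster=(140,160,55,75),tin=(435,160,60,60)).items():
    print(n,abs(a-b)[y:y+h,x:x+w].mean().round(1))
print(env.read_state()['ft_force'],env.hand_in())
```

```text
mug 1.2
tape 1.1
jar 1.2
driver 1.6
block 1.3
duster 1.9
tin 1.1
the job is handed in; nothing more can be done
[-7.53918165 -3.06338062 25.43437722] None
```

The whole job was carried out in the order asked and handed in at about 23 s of the 67 s allowed.

- **Duster:** I held the nozzle about 32 mm above the hub nut for over 2.5 s. The duster then went back in its stand, and its image before and after matches.
- **Guard:** I gripped it by the boss, turned it about 31° and set it on the fan with its tongue in the notch. Pressing took about 7 N before the force dropped to -2 N as the clips pulled the rim in.
- **Final state:** The tool is at z = 166.9 mm, 70 mm above where it gripped the guard on the bench, which matches the guard being fully home. It is still gripping the boss and pressing down with about 25 N.
- **Other items:** The mug, tape, jar, screwdriver, block and tin look unchanged between the first and last scene images. I did not compare the scissors and dish the same way; they looked in place in the last picture.

Three limits on these checks:
- A sideways load of about 8 N remained at the end; a small shift had brought it down from 12 N.
- The two cameras disagreed by 4–8 mm on raw positions, so I used values between them and checked them against the known gripper position.
- I judged all three clips engaged from the height, the force drop and the last image; the clip on the battery-foot side was largely hidden by the gripper.

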